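Unblock the relay and refit its box cover on the sloped trainer

TASK

Close up the relay box on the sloped training board after the lesson: draw the brown fibre blocking strip out of the relay's contact gap by its exposed top and put it in the grey parts tray, then fit the steel cover over the box. Slide the cover's plain edge up under the retaining lip until its two holes drop over the two studs and it lies flush on the board, and let go. Leave the screwdriver, the lampholder and the multimeter where they are.

Things in the scene. Friction and masses are not known exactly. Their poses are not given: they have to be found in the camera images.
- board: Brown fibreboard panel, 280 wide x 235 along the slope x 12 mm, on a fixed stand, sloping 30 degrees, low edge towards the robot; its turn varies. Axes: x up the slope, y left, z straight out of the face. It spans x -115 to +120 mm. Origin on the face, about 115 mm above the bench, in the middle of the relay box; the cover's origin lies here when home.
- stud_left (a point): Foot, on the board's face, of the left one of two steel studs (board frame x -55, y +48 mm), square to the face: 8 mm thick, 8 mm tall, the last 3 mm tapered to a blunt point.
- stud_right (a point): Foot of the right stud, alike (board frame x -55, y -48 mm).
- lip_edge (a point): Middle of the lower front edge of the grey steel retaining lip (board frame x +58, y 0, z +15 mm). The lip, 130 mm wide in y and 3 mm thick, overhangs the board from x +58 to its back wall at x +76 mm, with 15 mm clear height under it. The home cover has 12 mm of its plain edge under it.
- strip: Blocking strip of brown hard fibre, 8 thick (x) x 28 wide (y) x 80 mm long (z), lowest 14 mm only 5 thick, 25 g. Origin at the centre of its lower end. It stands square to the board (axes like the board's) in the relay's contact gap, 45 mm deep, the upper 35 mm out of the face; a sprung brass arm pinches it from the low side with 3 N. It pulls out along the board's z.
- strip_top (a point): Centre of the strip's top end (80 mm from its origin along its z).
- strip_mid (a point): Middle of the strip (40 mm from its origin).
- cover: Zinc-plated steel cover, 140 (x) x 120 (y) x 4 mm, 0.24 to 0.39 kg, lying on the bench. Origin at the centre of its underside; x points to the plain edge that goes under the lip, the holes are at the other end, z out of the handle side; home, its axes agree with the board's. Black bar handle across its middle, along y: bar 64 x 14 x 12 mm, top 34 mm above the underside, 18 mm free under it.
- handle (a point): Centre of the handle's bar, 28 mm above the underside of the cover.
- hole_left (a point): Centre, at the underside, of the cover's left 11 mm through hole (cover frame x -55, y +48 mm).
- hole_right (a point): Centre, at the underside, of the right 11 mm through hole (cover frame x -55, y -48 mm).
- top_edge (a point): Middle of the cover's plain edge, at the underside (cover frame x +70 mm).
- tray: Open grey plastic parts tray, fixed to the bench, 170 (x) x 130 (y) x 35 mm, walls and floor 4 mm. Origin at the centre of its underside.
- screwdriver: Bystander: red-handled screwdriver, 200 mm long, 26 mm high, lying crosswise on the bench between the robot and the trainer. Origin under the middle of its length.
- lampholder: Bystander: white lampholder with bulb on a 110 mm square fibreboard base, 130 mm tall. Origin under its centre.
- multimeter: Bystander: black multimeter lying on its back, 150 x 75 x 43 mm high. Origin under its centre.
- stand: Foot of the aluminium stand under the board, fixed; origin on the bench, 115 mm straight below the board's origin. The board carries a grey steel relay box let in flush, 86 (board x) x 80 (y) mm, open on top; the relay in it stays below the face. Other fixed equipment lies outside |y| = 80 mm and stands at most 34 mm proud of the face.
Not all that is in view belongs to the job. There is more than one size of the strip; the one meant has the size given above. Leave any green look-alike of the cover alone.

How it is judged:
On the way, in this order (a step that is already met when the one before it is completed fails the run):
1. The blocking strip is out of the relay and lies in the tray, let go (x of strip_mid in the frame of tray between -0.078 and 0.078 m and y of strip_mid in the frame of tray between -0.058 and 0.058 m and z of strip_mid in the frame of tray below 0.045 m and contact force between strip and the fingers below 0.1 N), for 0.2 s.
2. The cover is flush on the board, both holes over their studs, its plain edge under the lip (distance between hole_left and stud_left below 0.003 m and distance between hole_right and stud_right below 0.003 m and z of top_edge in the frame of board below 0.003 m), for 0.2 s.
At the end, for the whole second after the job is handed in: The strip rests in the tray (its middle inside the tray's walls and less than 45 mm above the tray's underside); the cover lies flush and still on the board, each hole centre within 3 mm of the foot of its own stud and the middle of the plain edge less than 3 mm off the board (all of step 2 and x of strip_mid in the frame of tray between -0.078 and 0.078 m and y of strip_mid in the frame of tray between -0.058 and 0.058 m and z of strip_mid in the frame of tray below 0.045 m and linear speed of cover below 0.01 m/s and linear speed of strip below 0.02 m/s); the robot touches nothing.
It fails at once if the screwdriver is moved more than 30 mm (distance of screwdriver from where it was at the start of the episode above 0.03 m).
It fails at once if the lampholder is moved more than 30 mm (distance of lampholder from where it was at the start of the episode above 0.03 m).
It fails at once if the multimeter is moved more than 30 mm (distance of multimeter from where it was at the start of the episode above 0.03 m).
It also fails if it takes over 66 s, if anything falls off the work surface, if the arm or the gripper's body presses on something with over 40 N, if the wrist force passes 120 N, or if a joint passes its speed limit or range.

ROBOT

A 6-joint arm with a two-finger parallel gripper is mounted at the origin on the work surface. World frame = base frame: x ahead of the robot, y to its left, z up, the work surface at z = 0. Lengths are in m, angles in rad, forces in N, time in s.
With the tool pointing down it reaches from about 0.25 to 0.775 m from the base axis. Payload 4 kg.
Tool frame: the origin (TCP) lies at the very end of the fingers, on their centre line; the grasp point (between the pads) lies 19 mm behind it; z points along the fingers, y is the line along which they close (so a half turn about z gives the same grasp; the last joint's range is limited). The gripper opens to 94 mm and grips with 3 to 60 N. Pads are 16 mm wide; open, the fingers measure 119 mm over their backs; the gripper's body (75 mm by 177 mm) begins 78 mm behind the grasp point.
Start: joints at [-1.222, 0.087, 1.371, -0, 1.684, -0.103], TCP at [0.24, -0.495, 0.206] pointing down, gripper open.
Joint ranges: [-3.1, 3.1], [-0.76, 2.03], [0.27, 2.55], [-1.08, 4.22], [0.17, 2.65], [-2.57, 2.57]. Speed limits (rad/s): [2.79, 2.79, 3.14, 3.14, 3.14, 3.14].

INTERFACE

Orientations are given as [roll, pitch, yaw] about the fixed x, y, z axes, in that order (R = Rz(yaw) Ry(pitch) Rx(roll)).
In Python, from bench import robot gives the robot as it stands. The module is installed in compiled form; this text tells all that it offers.
- The arm moves only by the tool move_arm, never from a script. Its argument "deltas" is one flat list of numbers, 7 for each row, row after row: the turn, a rotation vector about the tool's x, y, z in rad, then the shift along the tool's x, y, z in cm, then the closure, from -1 (fully open) to 1 (shut). A call has 1 to 8 rows; each row is the pose to reach, as a shift and turn from the pose commanded when the call began, along the tool's axes at that moment; what a row does not reach only later rows make up. A row lasts 1/10 s, in which the tool goes at most 50 mm and 8.59 degrees, less where a joint would pass 70% of its speed; a pose out of reach is approached as far as the arm can. A call with a gripper value outside its range is refused whole. The fingers move at their own pace and stop on an object; the grip force is fixed at half the most. Time passes only in rows, so rows that repeat a pose let the fingers close. It gives the time, the measured TCP pose, the force, the opening and the grip force at its end, in the units of the state.
- robot.get_obs(): the state, without advancing time (a new reading comes with each control period).
- robot.snapshot(name): name is "scene" or "top" or "wrist"; returns a dict with "image" (480x640x3 uint8, red, green, blue), "depth" (480x640 float32, m along the optical axis (not along the pixel's ray), 0 where there is no reading), "fov_y" (degrees; the focal length in pixels is half the picture's height over the tangent of half this angle, whatever the lens; pixels are square), "cx", "cy" (the principal point, pixels), "origin" and "orientation" of the camera in the world; the wrist camera has in their place "T_tool_cam" (4x4, takes a point from camera to tool coordinates, whose origin is the TCP and whose axes are the flange's). Camera axes: x right, y up, looking along -z (the intrinsics and any distortion apply to the point x, -y, -z); pixel columns grow to the right and rows downward; lengths in m; the calibration is good to about 2 mm. A picture is of the moment at which its call begins: read the wrist's pose just before it.
- robot.close_job(): hands the job in; it is judged then, once.
The state is a dict: "time": time; "joint_positions": joint angles; "qvel": joint speeds; "joint_torque": joint torques, N m; "tool_pos": TCP position; "ee_rot": TCP orientation; "wrist_force": force on the tool from outside, world axes, zero at the start; "wrist_torque": the same for the moment, N m; "width": finger opening in m; "finger_force": force on a finger pad.
Only numpy, scipy, OpenCV 4.12 (cv2) and the standard library are available. Lean on these libraries where they do the work, as an engineer would, in place of code of your own. Each camera call takes 0.05 s, during which the arm holds its last target. There are 200 camera calls.

## Working session

There is one attempt and no reset: what is moved stays moved. The work goes in short steps, Python scripts to look and compute and a tool call to move; the robot and the scene stay as the last step left them, time stands still between calls to the robot, and variables do not carry over. Pictures are saved under pics/ and viewed, at most 10 in all, crops included, and the job is handed in when it is done.

Besides the shell and the picture viewer there is one more tool, called after "Call:" as name(argument=value, ...) on one line, values as JSON. move_arm: Moves the arm, as the interface text tells. Its arguments: {"type":"object","properties":{"deltas":{"type":"array","items":{"type":"number"}}},"required":["deltas"]}

```bash
mkdir -p pics; cat > h.py <<'E'
import numpy as np, cv2, json
from scipy.spatial.transform import Rotation as R
from bench import robot
def save(s,n): cv2.imwrite('pics/'+n+'.png', s['image'][:,:,::-1])
def cam(s,obs=None):
    f=240/np.tan(np.radians(s['fov_y'])/2)
    if 'origin' in s:
        o=np.array(s['origin']); q=np.array(s['orientation'])
        M=q if q.shape==(3,3) else R.from_euler('xyz',q).as_matrix()
    else:
        T=toolT(obs)@np.array(s['T_tool_cam']); o=T[:3,3]; M=T[:3,:3]
    return f,o,M
def toolT(obs):
    T=np.eye(4); q=np.array(obs['ee_rot']); T[:3,:3]=R.from_euler('xyz',q).as_matrix() if q.size==3 else q
    T[:3,3]=obs['tool_pos']; return T
def pts(s,obs=None):
    f,o,M=cam(s,obs); v,u=np.mgrid[0:480,0:640]; d=s['depth']
    P=np.stack([(u-s['cx'])/f*d,-(v-s['cy'])/f*d,-d],-1)
    return P@M.T+o
def ray(s,u,v,obs=None):
    f,o,M=cam(s,obs); return o,M@np.array([(u-s['cx'])/f,-(v-s['cy'])/f,-1.])
def plane(s,u,v,z,obs=None):
    o,d=ray(s,u,v,obs); return o+d*(z-o[2])/d[2]
E
python3 - <<'E'
from h import *
o=robot.get_obs(); print(o)
for n in ("scene","top"):
    s=robot.snapshot(n); save(s,n+'0'); np.save(n+'0.npy',s,allow_pickle=True)
    print({k:v for k,v in s.items() if k not in('image','depth')})
    P=pts(s); print(np.nanmedian(P[...,2]), (s['depth']>0).mean())
E
```

```text
{'time': 0.0, 'joint_positions': array([-1.22208115e+00,  8.79495477e-02,  1.37224765e+00,  8.01054159e-06,
        1.68357847e+00, -1.03107407e-01]), 'qvel': array([ 0.00069583, -0.00059168, -0.00109214,  0.00236231,  0.00081833,
        0.0002728 ]), 'joint_torque': array([ 1.08181721e-03, -3.40176201e+01, -3.02427399e+01,  7.19508086e-02,
        3.30517930e-02, -1.62570095e-04]), 'tool_pos': array([ 0.23994152, -0.4942988 ,  0.2043105 ]), 'ee_rot': array([-3.13942205e+00, -2.32605351e-04,  4.51823220e-01]), 'wrist_force': array([ 0.29896394, -0.84308125, -0.63763328]), 'wrist_torque': array([ 0.01984259, -0.00482256, -0.00105241]), 'finger_force': 0.0, 'width': 0.09405243133030934}
{'fov_y': 55.808537467156526, 'cx': 312.0582253938445, 'cy': 239.34163003427238, 'origin': array([ 0.91697565, -0.42618369,  0.87063812]), 'orientation': array([ 0.61074644, -0.00242246,  0.70058746])}
-0.0006689010214669389 0.9960807291666667
{'fov_y': 42.47387347336338, 'cx': 312.6956371325137, 'cy': 237.3974481550505, 'origin': array([0.3497657 , 0.00986455, 1.50542108]), 'orientation': array([ 0.14807085, -0.01233425, -1.54631194])}
0.001610360823928625 0.9960970052083333
```

View pics/scene0.png

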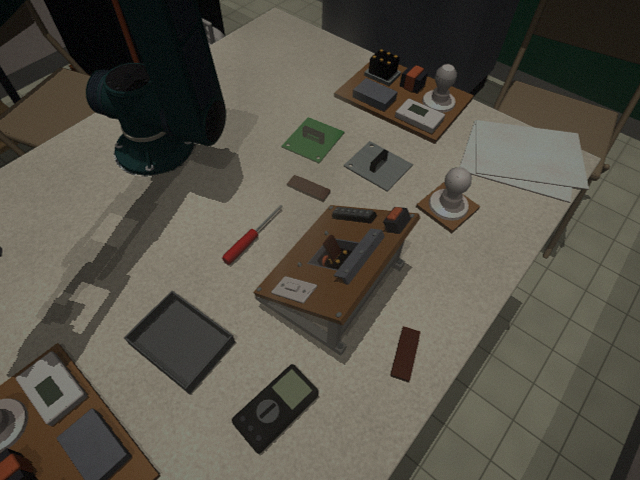

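View pics/top0.png

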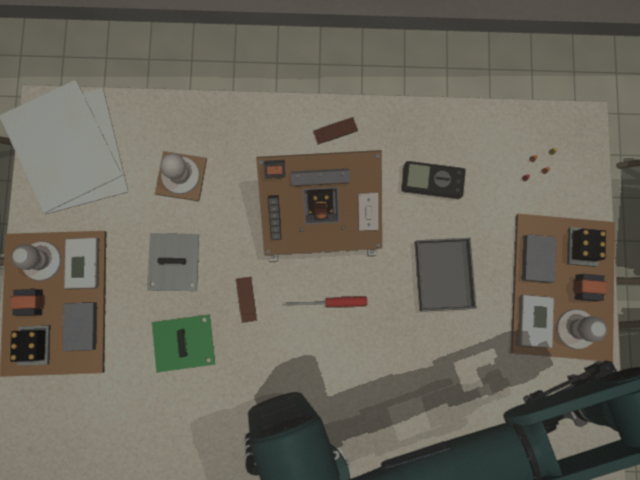

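The scene view shows the sloped board around (335,265) with the strip at (330,245), the grey cover at (378,165), the tray at (180,340), and the screwdriver at (250,235). In the top view they are at (320,205), (320,205), (173,262), (445,275) and (327,302). The brown strips lying loose on the bench and the green cover are decoys.

```bash
python3 - <<'E'
from h import *
np.set_printoptions(precision=4,suppress=True)
for n in ('top','scene'):
    s=np.load(n+'0.npy',allow_pickle=True).item(); P=pts(s)
    hsv=cv2.cvtColor(s['image'],cv2.COLOR_RGB2HSV); X,Y,Z=P[...,0],P[...,1],P[...,2]
    print(n,'bench z',np.median(Z[(Z>-.02)&(Z<.02)]))
    roi=(X>.35)&(X<.75)&(abs(Y)<.25)&(Z>.04)&(Z<.25)
    b=P[roi&(hsv[...,0]<16)&(hsv[...,1]>110)]
    # plane fit robust
    for k in range(8):
        c=b.mean(0); nrm=np.linalg.svd(b-c,full_matrices=False)[2][2]; nrm*=np.sign(nrm[2])
        d=(b-c)@nrm; b=b[abs(d)<max(.003,1.5*d.std())]
    print('plane n',nrm,'slope',np.degrees(np.arccos(nrm[2])),len(b))
    xb=np.array([0,0,1])-nrm*nrm[2]; xb/=np.linalg.norm(xb); yb=np.cross(nrm,xb)
    q=np.stack([(b-c)@xb,(b-c)@yb],1).astype(np.float32)
    rr=cv2.minAreaRect(q); print('rect',rr)
    bx=cv2.boxPoints(rr); 
    ang=rr[2]; ang=(ang+45)%90-45; print('ang',ang,'yaw plane',np.degrees(np.arctan2(xb[1],xb[0])))
    ctr=c+xb*rr[0][0]+yb*rr[0][1]; print('centre',ctr,'origin est',ctr-.0025*xb)
    B=np.stack([xb,yb,nrm],1); O=ctr-.0025*xb
    L=(P-O)@B
    # things above board
    m=(abs(L[...,0])<.11)&(abs(L[...,1])<.03)&(L[...,2]>.022)&(L[...,2]<.06)&roi
    print('strip pts',m.sum(),L[m].mean(0) if m.any() else 0,L[m].min(0),L[m].max(0))
    m=(abs(L[...,1])<.08)&(L[...,0]>.03)&(L[...,0]<.1)&(L[...,2]>.012)&(L[...,2]<.025)
    print('lip',m.sum(),np.percentile(L[m],[1,50,99],axis=0))
    # cover
    m=(X>.2)&(X<.65)&(Y>.2)&(Y<.45)&(Z>-.005)&(Z<.05)&(hsv[...,1]<40)&(s['image'].max(2)<150)
    m=cv2.morphologyEx(m.astype(np.uint8),cv2.MORPH_OPEN,np.ones((3,3)))
    k,lab,st,ce=cv2.connectedComponentsWithStats(m)
    for i in range(1,k):
        if st[i,4]>150:
            rr=cv2.minAreaRect(P[lab==i][:,:2].astype(np.float32)); print('cov?',st[i],rr,np.median(Z[lab==i]))
    m=(X>.25)&(X<.65)&(Y<-.1)&(Y>-.45)&(Z>.025)&(Z<.04)&(hsv[...,1]<90)
    k,lab,st,ce=cv2.connectedComponentsWithStats(m.astype(np.uint8))
    for i in range(1,k):
        if st[i,4]>100: print('tray/mm?',st[i],cv2.minAreaRect(P[lab==i][:,:2].astype(np.float32)),np.median(Z[lab==i]))
t=np.load('top0.npy',allow_pickle=True).item()['image'][120:360,130:490,::-1]
s=np.load('scene0.npy',allow_pickle=True).item()['image'][120:330,240:440,::-1]
a=cv2.resize(t,(780,520)); cv2.imwrite('pics/crop1.png',a); cv2.imwrite('pics/crop2.png',cv2.resize(s,(570,600),interpolation=2))
E
```

```text
top bench z 0.001979984421349945
plane n [-0.8265  0.0057  0.563 ] slope 55.739705600652336 107
rect ((-0.028644300997257233, -0.016642212867736816), (0.19458049535751343, 0.03639351949095726), 37.43415451049805)
ang 37.43415451049805 yaw plane -0.39854200070219725
centre [0.6533 0.0388 0.1384] origin est [0.6519 0.0388 0.1364]
strip pts 601 [-0.0829  0.0015  0.0352] [-0.1099 -0.03    0.022 ] [-0.0415  0.03    0.0519]Traceback (most recent call last):
  File "<stdin>", line 26, in <module>
    return _quantile_unchecked(
        a, q, axis, out, overwrite_input, method, keepdims, weights)
    return _ureduce(a,
                    func=_quantile_ureduce_func,
    ...<5 lines>...
                    overwrite_input=overwrite_input,
                    method=method)
    r = func(a, **kwargs)
    result = _quantile(arr,
                       quantiles=q,
    ...<2 lines>...
                       out=out,
                       weights=wgt)
    slices_having_nans = np.isnan(arr[-1, ...])
                                  ~~~^^^^^^^^^
IndexError: index -1 is out of bounds for axis 0 with size 0
```

```bash
cat > m.py <<'E'
from h import *
np.set_printoptions(precision=4,suppress=True)
for n in ('top','scene'):
    s=np.load(n+'0.npy',allow_pickle=True).item(); P=pts(s)
    hsv=cv2.cvtColor(s['image'],cv2.COLOR_RGB2HSV); X,Y,Z=P[...,0],P[...,1],P[...,2]
    print('====',n,'bench z',np.median(Z[(abs(Z)<.02)&(X>.2)&(X<.7)&(abs(Y)<.4)]))
    roi=(X>.35)&(X<.75)&(abs(Y)<.2)&(Z>.04)&(Z<.25)
    b0=P[roi&(hsv[...,0]<18)&(hsv[...,1]>90)]; nrm=np.array([-.5,0,.866]); c=np.median(b0,0)
    h=(b0-c)@nrm; hist,e=np.histogram(h,60); off=e[hist.argmax()]+.0; tol=.015
    for k in range(12):
        d=(b0-c)@nrm-off; b=b0[abs(d)<tol]; c=b.mean(0); off=0; tol=max(.003,tol*.75)
        nrm=np.linalg.svd(b-c,full_matrices=False)[2][2]; nrm*=np.sign(nrm[2])
    print('n',nrm,'slope',np.degrees(np.arccos(nrm[2])),len(b0),len(b))
    xb=np.array([0,0,1])-nrm*nrm[2]; xb/=np.linalg.norm(xb); yb=np.cross(nrm,xb)
    rr=cv2.minAreaRect(np.stack([(b-c)@xb,(b-c)@yb],1).astype(np.float32)); print('rect',rr)
    ang=(rr[2]+45)%90-45; print('ang',ang,'yaw plane',np.degrees(np.arctan2(xb[1],xb[0])))
    a=np.radians(ang); xb,yb=xb*np.cos(a)+yb*np.sin(a),-xb*np.sin(a)+yb*np.cos(a)
    O=c+0; B=np.stack([xb,yb,nrm],1)
    q=(b-O)@B; lo,hi=np.percentile(q,[.2,99.8],axis=0); print('size',hi-lo)
    O=O+B[:,0]*((lo+hi)[0]/2-.0025)+B[:,1]*(lo+hi)[1]/2
    print('origin',O,'x',xb); L=(P-O)@B
    m=(abs(L[...,0])<.045)&(abs(L[...,1])<.03)&(L[...,2]>.026)&(L[...,2]<.06)&roi
    print('strip',m.sum(),*np.percentile(L[m],[2,50,98],axis=0))
    m=(abs(L[...,1])<.08)&(L[...,0]>.04)&(L[...,0]<.1)&(L[...,2]>.012)&(L[...,2]<.025)
    if m.any():print('lip',m.sum(),*np.percentile(L[m],[1,50,99],axis=0))
    np.save('board_'+n+'.npy',np.c_[B,O])
    m=(X>.2)&(X<.65)&(Y>.2)&(Y<.45)&(Z>-.005)&(Z<.05)&(hsv[...,1]<40)&(s['image'].max(2)<150)
    m=cv2.morphologyEx(m.astype(np.uint8),cv2.MORPH_OPEN,np.ones((3,3)))
    k,lab,st,ce=cv2.connectedComponentsWithStats(m)
    for i in range(1,k):
        if st[i,4]>150: print('cov?',st[i],cv2.minAreaRect(P[lab==i][:,:2].astype(np.float32)),np.median(Z[lab==i]))
    m=(X>.25)&(X<.65)&(Y>.25)&(Y<.45)&(Z>.028)&(Z<.045)
    k,lab,st,ce=cv2.connectedComponentsWithStats(m.astype(np.uint8))
    for i in range(1,k):
        if st[i,4]>30: print('handle?',st[i],cv2.minAreaRect(P[lab==i][:,:2].astype(np.float32)),np.median(Z[lab==i]))
    m=(X>.2)&(X<.65)&(Y<-.1)&(Y>-.45)&(Z>.025)&(Z<.06)&(hsv[...,1]<90)
    k,lab,st,ce=cv2.connectedComponentsWithStats(m.astype(np.uint8))
    for i in range(1,k):
        if st[i,4]>100: print('tray/mm?',st[i],cv2.minAreaRect(P[lab==i][:,:2].astype(np.float32)),np.median(Z[lab==i]))
E
python3 m.py; python3 - <<'E'
from h import *
t=np.load('top0.npy',allow_pickle=True).item()['image'][140:300,140:390,::-1]
s=np.load('scene0.npy',allow_pickle=True).item()['image'][130:330,250:430,::-1]
a=np.hstack([cv2.resize(s,(430,478),interpolation=2),cv2.resize(t,(370,478))[:, :]]) if 0 else cv2.resize(s,(540,600),interpolation=2)
cv2.imwrite('pics/crop2.png',a)
E
```

```text
==== top bench z 0.0017864715884639004
n [-0.4994 -0.0418  0.8654] slope 30.07438325591917 7836 5323
rect ((0.0010566860437393188, -0.0011412650346755981), (0.2358478605747223, 0.2747785151004791), 0.10023629665374756)
ang 0.10023629665374756 yaw plane 4.786625881769935
size [0.2334 0.274  0.006 ]
origin [ 0.6328 -0.0186  0.1165] x [0.8622 0.074  0.5011]
strip 57 [-0.005  -0.0102  0.0269] [0.0009 0.0037 0.0341] [0.0049 0.0169 0.0414]
lip 704 [ 0.0571 -0.0633  0.0123] [ 0.0711 -0.0003  0.0177] [0.0848 0.064  0.0242]
cov? [  118   203   114   189 15184] ((0.4250250458717346, 0.3249179720878601), (0.4499194025993347, 0.2497330754995346), 0.0024679256603121758) 0.0017061292325885047
handle? [157 258  28   6 157] ((0.5050529837608337, 0.33592113852500916), (0.012944254092872143, 0.06448840349912643), 1.3055777549743652) 0.03465653307287786
handle? [177 330   8  28 167] ((0.3108504116535187, 0.3012579679489136), (0.06298297643661499, 0.014844453893601894), 9.514527320861816) 0.034540828557170666
tray/mm? [416 238  60  73 569] ((0.49029451608657837, -0.32326728105545044), (0.170305594801902
[... 518 characters left out ...]
73 -0.0644  0.0123] [ 0.075  -0.0018  0.0179] [0.0959 0.0787 0.0218]
cov? [ 344  141   68   50 1754] ((0.5014691352844238, 0.34002482891082764), (0.1492157280445099, 0.1317042112350464), 0.8101803660392761) 0.0031726552687857956
handle? [303 126  22  12 102] ((0.31129321455955505, 0.3006553053855896), (0.06312920153141022, 0.015909694135189056), 9.623945236206055) 0.03248511143049909
handle? [371 150  18  16 105] ((0.5057942867279053, 0.33483263850212097), (0.06783449649810791, 0.014861544594168663), 89.035400390625) 0.03272802258389418
tray/mm? [124 291 110 100 914] ((0.4902938902378082, -0.3232041001319885), (0.1724724918603897, 0.13087597489356995), 3.949798822402954) 0.033313097455733076
```

View pics/crop2.png

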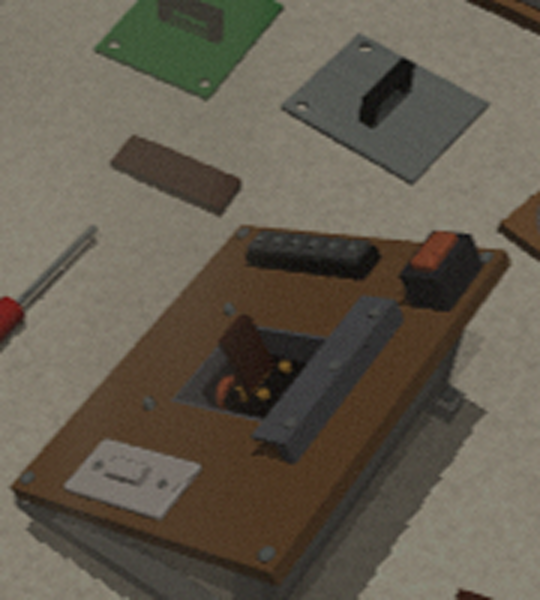

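The crop shows both studs at about (229,310) and (149,402), and the strip standing at (245,345). The cover's holes, at (365,47) and (302,106), face the robot, so its x points away from the robot. Next I'll move above the strip, square to the board.

```bash
cat >> h.py <<'E'
np.set_printoptions(precision=4,suppress=True)
def board(yaw=5.0,O=(.6323,-.0188,.1155)):
    # columns x up slope, y left, z out
    return R.from_euler('z',yaw,degrees=True)*R.from_euler('y',-30,degrees=True), np.array(O)
TB=R.from_matrix(np.array([[0,1,0],[1,0,0],[0,0,-1.]]))  # tool axes in board frame: x=y_b,y=x_b,z=-z_b
def delta(pos,rot,obs=None):
    obs=obs or robot.get_obs(); T=toolT(obs); M=R.from_matrix(T[:3,:3])
    rv=(M.inv()*rot).as_rotvec(); sh=M.inv().apply(np.array(pos)-T[:3,3])*100
    print('turn',rv.round(3),'deg',np.degrees(np.linalg.norm(rv)).round(1),'shift cm',sh.round(2)); return rv,sh
E
python3 - <<'E'
from h import *
Rb,O=board(); rot=Rb*TB
p=O+Rb.apply([0,0.003,.15]); print(p); delta(p,rot)
print(robot.snapshot('wrist')['T_tool_cam'])
E
```

```text
[ 0.5573 -0.0223  0.2454]
turn [-0.46   0.314 -1.178] deg 74.6 shift cm [ 49.16 -28.61  -4.03]
[[-0.0005  0.9729  0.2311  0.0678]
 [ 1.      0.0006 -0.0004  0.0008]
 [-0.0006  0.2311 -0.9729 -0.1796]
 [ 0.      0.      0.      1.    ]]
```

Call:
move_arm(deltas=[0,0,-0.15,5,-3,-5,0.1,-0.46,0.314,-1.178,49.2,-28.6,-4,0.1,-0.46,0.314,-1.178,49.2,-28.6,-4,0.1,-0.46,0.314,-1.178,49.2,-28.6,-4,0.1,-0.46,0.314,-1.178,49.2,-28.6,-4,0.1,-0.46,0.314,-1.178,49.2,-28.6,-4,0.1,-0.46,0.314,-1.178,49.2,-28.6,-4,0.1,-0.46,0.314,-1.178,49.2,-28.6,-4,0.1])

```text
time: 0.95
tool_pos: [0.4571, -0.1709, 0.2432]
ee_rot: [2.664, -0.022, 1.558]
wrist_force: [0.6, -0.8, 0.1]
width: 0.0429
finger_force: 0.0
```

```bash
python3 - <<'E'
from h import *
Rb,O=board(); rot=Rb*TB
p=O+Rb.apply([0,0.003,.15]); delta(p,rot); print(robot.get_obs()['joint_positions'])
E
```

```text
turn [-0.044  0.029 -0.098] deg 6.4 shift cm [14.99  8.68  4.61]
[-0.7012 -0.3892  1.7879  0.3179  1.3838 -0.6855]
```

Call:
move_arm(deltas=[-0.044,0.029,-0.098,15,8.7,4.6,0.1,-0.044,0.029,-0.098,15,8.7,4.6,0.1,-0.044,0.029,-0.098,15,8.7,4.6,0.1,-0.044,0.029,-0.098,15,8.7,4.6,0.1,-0.044,0.029,-0.098,15,8.7,4.6,0.1,-0.044,0.029,-0.098,15,8.7,4.6,0.1,-0.044,0.029,-0.098,15,8.7,4.6,0.1])

```text
time: 1.65
tool_pos: [0.5572, -0.0257, 0.245]
ee_rot: [2.622, -0.002, 1.652]
wrist_force: [0.3, -0.3, 0.3]
width: 0.0423
finger_force: 0.0
```

```bash
python3 - <<'E'
from h import *
Rb,O=board(); rot=Rb*TB
p=O+Rb.apply([0,0.003,.15]); o=robot.get_obs(); delta(p,rot,o); print(o['joint_positions'])
s=robot.snapshot('wrist'); save(s,'w1'); s['obs']=o; np.save('w1.npy',s,allow_pickle=True)
L=Rb.inv().apply((pts(s,o)-O).reshape(-1,3)).reshape(480,640,3)
m=(abs(L[...,0])<.03)&(abs(L[...,1])<.03)&(L[...,2]>.025)&(L[...,2]<.05)
print('strip',m.sum(),*np.percentile(L[m],[2,50,98],axis=0))
m=(abs(L[...,1])<.08)&(L[...,0]>.04)&(L[...,0]<.1)&(L[...,2]>.012)&(L[...,2]<.025)
print('lip',m.sum(),*np.percentile(L[m],[1,50,99],axis=0))
m=(abs(L[...,1])<.1)&(abs(L[...,0])<.1)&(abs(L[...,2])<.007); q=L[m]
print('plane',np.linalg.lstsq(np.c_[q[:,:2],np.ones(len(q))],q[:,2],rcond=None)[0])
for sy in(1,-1):
    m=(abs(L[...,1]-sy*.048)<.015)&(abs(L[...,0]+.055)<.015)&(L[...,2]>.0035)&(L[...,2]<.015)
    v,u=np.nonzero(m); print('stud',sy,m.sum(),np.median(L[m],0) if m.any() else 0,u.mean() if m.any() else 0,v.mean() if m.any() else 0)
E
```

```text
turn [-0.004  0.002 -0.007] deg 0.5 shift cm [ 0.33  0.06 -0.02]
[-0.2518 -0.2869  1.7254  0.1755  1.2132 -0.3525]
strip 334 [-0.0029 -0.0097  0.0276] [0.001  0.0043 0.0342] [0.0048 0.0174 0.0355]
lip 4195 [ 0.0589 -0.0616  0.0155] [0.0731 0.0085 0.0175] [0.0859 0.0643 0.0201]
plane [ 0.0014 -0.0075 -0.0003]
stud 1 60 [-0.0535  0.0481  0.0057] 256.06666666666666 173.45
stud -1 0 0 0 0
```

View pics/w1.png

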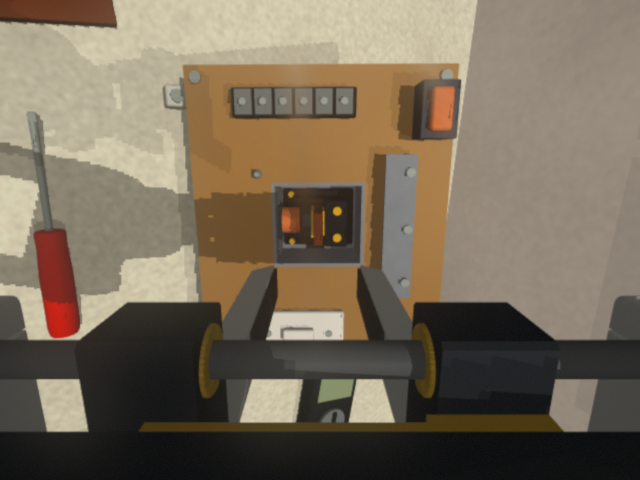

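The wrist view shows the strip at (318,225), the left stud at (256,174) and the lip at (400,225). These measurements agree with the board estimate to within 2 mm, so I'll descend.

```bash
python3 - <<'E'
from h import *
Rb,O=board(); rot=Rb*TB
delta(O+Rb.apply([0.001,0.0038,.05]),rot);delta(O+Rb.apply([0.001,0.0038,.005]),rot)
E
```

```text
turn [-0.004  0.002 -0.007] deg 0.5 shift cm [ 0.47  0.19 10.  ]
turn [-0.004  0.002 -0.007] deg 0.5 shift cm [ 0.47  0.21 14.5 ]
```

Call:
move_arm(deltas=[-0.004,0.002,-0.007,0.47,0.2,4,0.1,-0.004,0.002,-0.007,0.47,0.2,8,0.1,-0.004,0.002,-0.007,0.47,0.2,10,0.1,-0.004,0.002,-0.007,0.47,0.2,10,0.1,-0.004,0.002,-0.007,0.47,0.2,10,0.1])

```text
time: 2.2
tool_pos: [0.6083, -0.0169, 0.1599]
ee_rot: [2.617, -0.0, 1.658]
wrist_force: [-0.2, 0.1, 1.2]
width: 0.0418
finger_force: 0.0
```

```bash
python3 - <<'E'
from h import *
Rb,O=board(); rot=Rb*TB
delta(O+Rb.apply([0.001,0.0038,.005]),rot); print(robot.get_obs()['joint_positions'])
E
```

```text
turn [ 0.001 -0.    -0.   ] deg 0.0 shift cm [-0.02 -0.07  4.53]
[-0.2049 -0.1361  1.774   0.1718  1.0049 -0.3473]
```

Descend and grip.

Call:
move_arm(deltas=[0,0,0,0,-0.07,2.5,0.1,0,0,0,0,-0.07,4.5,0.1,0,0,0,0,-0.07,4.5,0.1,0,0,0,0,-0.07,4.5,1,0,0,0,0,-0.07,4.5,1,0,0,0,0,-0.07,4.5,1,0,0,0,0,-0.07,4.5,1,0,0,0,0,-0.07,4.5,1])

```text
time: 3.0
tool_pos: [0.6291, -0.0138, 0.1201]
ee_rot: [2.62, -0.0, 1.66]
wrist_force: [-5.3, -0.7, 2.7]
width: 0.0078
finger_force: 30.0
```

Call:
move_arm(deltas=[0,0,0,0,0,-2,1,0,0,0,0,0,-4,1,0,0,0,0,0,-6,1,0,0,0,0,0,-9,1,0,0,0,0,0,-13,1,0,0,0,0,0,-15,1,0,0,0,0,0,-15,1])

```text
time: 3.7
tool_pos: [0.5565, -0.0208, 0.2554]
ee_rot: [2.609, 0.002, 1.659]
wrist_force: [-0.3, 0.3, -0.8]
width: 0.0079
finger_force: 30.0
```

```bash
python3 - <<'E'
from h import *
# tray centre (.4903,-.3232), yaw ~4deg.
# strip origin relative tool: TCP was at z_b=.005 -> strip lower end 50mm beyond TCP
t=np.array([.4903,-.3232,0])
yaw=R.from_euler('z',4,degrees=True)
for tilt in(30,50):
    rot=yaw*R.from_euler('y',-tilt,degrees=True)*TB
    zt=rot.apply([0,0,1]); print('tool z',zt)
    for h in (.15,.012):   # lower end height
        low=t+yaw.apply([.02,0,0])+np.array([0,0,h]); p=low-.050*zt; print(p); delta(p,rot)
print(robot.get_obs()['joint_positions'])
E
```

```text
tool z [ 0.4988  0.0349 -0.866 ]
[ 0.4853 -0.3235  0.1933]
turn [ 0.009 -0.007  0.017] deg 1.2 shift cm [-29.51 -11.61   0.44]
[ 0.4853 -0.3235  0.0553]
turn [ 0.009 -0.007  0.017] deg 1.2 shift cm [-29.48 -18.61  12.33]
tool z [ 0.7642  0.0534 -0.6428]
[ 0.472  -0.3245  0.1821]
turn [-0.34  -0.01   0.016] deg 19.5 shift cm [-29.48 -13.32   0.73]
[ 0.472  -0.3245  0.0441]
turn [-0.34  -0.01   0.016] deg 19.5 shift cm [-29.45 -20.33  12.62]
[-0.2435 -0.2999  1.7192  0.1752  1.2184 -0.3509]
```

Call:
move_arm(deltas=[0,0,0,-5,-2,0,1,0.009,-0.007,0.017,-29.5,-11.6,0.4,1,0.009,-0.007,0.017,-29.5,-11.6,0.4,1,0.009,-0.007,0.017,-29.5,-11.6,0.4,1,0.009,-0.007,0.017,-29.5,-11.6,0.4,1,0.009,-0.007,0.017,-29.5,-11.6,0.4,1,0.009,-0.007,0.017,-29.5,-11.6,0.4,1,0.009,-0.007,0.017,-29.5,-11.6,0.4,1])

```text
time: 4.5
tool_pos: [0.4823, -0.325, 0.1847]
ee_rot: [2.63, -0.007, 1.637]
wrist_force: [-0.7, -0.1, 0.2]
width: 0.0079
finger_force: 30.0
```

```bash
cat > t.py <<'E'
from h import *
t=np.array([.4903,-.3232,0]); yaw=R.from_euler('z',4,degrees=True)
rot=yaw*R.from_euler('y',-30,degrees=True)*TB; zt=rot.apply([0,0,1])
o=robot.get_obs()
for h in (.15,.012):
    delta(t+yaw.apply([.02,0,0])+np.array([0,0,h])-.050*zt,rot,o)
print(o['joint_positions'])
E
python3 t.py
```

```text
turn [-0.012 -0.005 -0.007] deg 0.8 shift cm [ 0.13  0.69 -0.6 ]
turn [-0.012 -0.005 -0.007] deg 0.8 shift cm [ 0.04 -6.07 11.44]
[-0.951  -0.0929  1.6808  0.4507  1.3006 -1.0815]
```

Call:
move_arm(deltas=[-0.012,-0.005,-0.007,0,-1.5,2.8,1,-0.012,-0.005,-0.007,0,-3,5.7,1,-0.012,-0.005,-0.007,0,-4.5,8.5,1,-0.012,-0.005,-0.007,0,-6,11.4,1,-0.012,-0.005,-0.007,0,-6,11.4,1,-0.012,-0.005,-0.007,0,-6,11.4,1])

```text
time: 5.1
tool_pos: [0.4881, -0.3209, 0.0594]
ee_rot: [2.615, 0.003, 1.646]
wrist_force: [0.3, -1.1, 1.0]
width: 0.0078
finger_force: 30.0
```

```bash
python3 t.py
```

```text
turn [ 0.003 -0.     0.007] deg 0.4 shift cm [ -0.28   6.48 -11.72]
turn [ 0.003 -0.     0.007] deg 0.4 shift cm [-0.24 -0.46  0.2 ]
[-0.9422  0.0063  1.8538  0.5155  1.0448 -1.2283]
```

Call:
move_arm(deltas=[0,0,0,0,-0.4,0.2,1,0,0,0,0,-0.4,0.2,0,0,0,0,0,-0.4,0.2,0,0,0,0,0,-0.4,0.2,0,0,0,0,0,-0.4,-2,0,0,0,0,0,-0.4,-6,0,0,0,0,0,-0.4,-10,0,0,0,0,0,0,-14,0])

```text
time: 5.9
tool_pos: [0.4164, -0.3268, 0.1821]
ee_rot: [2.615, 0.005, 1.645]
wrist_force: [0.4, 0.3, -1.3]
width: 0.0473
finger_force: 0.0
```

Call:
move_arm(deltas=[0,0,0,0,0,-5,0,0,0,0,0,0,-5,0,0,0,0,0,0,-5,0])

```text
time: 6.2
tool_pos: [0.3921, -0.3296, 0.2259]
ee_rot: [2.613, 0.009, 1.644]
wrist_force: [0.3, 1.1, -0.9]
width: 0.0471
finger_force: 0.0
```

```bash
python3 - <<'E'
from h import *
s=robot.snapshot('scene'); save(s,'s2')
P=pts(s); t=np.array([.4903,-.3232]); hsv=cv2.cvtColor(s['image'],cv2.COLOR_RGB2HSV)
m=(abs(P[...,0]-t[0])<.12)&(abs(P[...,1]-t[1])<.1)&(hsv[...,1]>80)&(hsv[...,0]<20)&(P[...,2]<.06)
q=P[m]; print(m.sum(), q.mean(0),q.min(0),q.max(0),cv2.minAreaRect(q[:,:2].astype(np.float32)))
Rc=R.from_euler('z',1.2,degrees=True); rot=Rc*TB
o=robot.get_obs(); delta([.35,.0,.30],rot,o); delta([.505,.335,.15],rot,o)
print(o['tool_pos'],o['joint_positions'])
cv2.imwrite('pics/s2c.png',cv2.resize(s['image'][270:420,100:260,::-1],(480,450)))
E
```

```text
524 [ 0.4665 -0.3266  0.0113] [ 0.4224 -0.3425  0.0011] [ 0.5067 -0.3106  0.0158] ((0.4641537368297577, -0.3263544738292694), (0.08483604341745377, 0.028119955211877823), 3.5357303619384766)
turn [ 0.527 -0.009  0.053] deg 30.4 shift cm [33.04  2.39 -7.63]
turn [ 0.527 -0.009  0.053] deg 30.4 shift cm [65.39 10.43 14.2 ]
[ 0.3921 -0.3287  0.2238] [-1.1456 -0.2411  1.7345  0.4932  1.4605 -1.2292]
```

View pics/s2c.png

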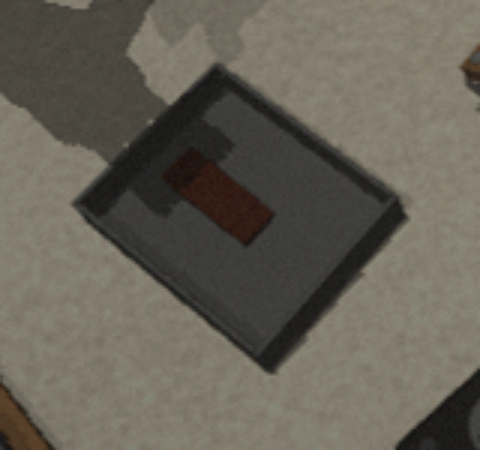

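The strip lies flat in the tray, at about (220,195) in the crop. Next is the cover, going by way of a high point.

Call:
move_arm(deltas=[0.1,0,0.01,5,0,-1.5,0,0.527,-0.009,0.053,33,2.4,-7.6,0,0.527,-0.009,0.053,33,2.4,-7.6,0,0.527,-0.009,0.053,33,2.4,-7.6,0,0.527,-0.009,0.053,33,2.4,-7.6,0,0.527,-0.009,0.053,33,2.4,-7.6,0,0.527,-0.009,0.053,33,2.4,-7.6,0,0.527,-0.009,0.053,33,2.4,-7.6,0])

```text
time: 7.05
tool_pos: [0.35, 0.0039, 0.2998]
ee_rot: [-3.141, -0.002, 1.602]
wrist_force: [0.1, -0.3, 0.6]
width: 0.0467
finger_force: 0.0
```

```bash
cat > c.py <<'E'
from h import *
import sys
z=float(sys.argv[1]); rot=R.from_euler('z',float(sys.argv[4]) if len(sys.argv)>4 else 1.2,degrees=True)*TB
x,y=(float(a) for a in sys.argv[2:4]) if len(sys.argv)>3 else (.505,.335)
o=robot.get_obs(); delta([x,y,z],rot,o); print(o['tool_pos'],o['joint_positions'])
E
python3 c.py .16
```

```text
turn [-0.    -0.002  0.011] deg 0.6 shift cm [32.58 16.54 14.03]
[0.35   0.0039 0.2998] [-0.153  -0.3606  1.5796  0.0017  1.9231 -0.1839]
```

Call:
move_arm(deltas=[0,-0.002,0.011,32.6,16.5,14,0,0,-0.002,0.011,32.6,16.5,14,0,0,-0.002,0.011,32.6,16.5,14,0,0,-0.002,0.011,32.6,16.5,14,0,0,-0.002,0.011,32.6,16.5,14,0,0,-0.002,0.011,32.6,16.5,14,0,0,-0.002,0.011,32.6,16.5,14,0,0,-0.002,0.011,32.6,16.5,14,0])

```text
time: 7.85
tool_pos: [0.5083, 0.3299, 0.1553]
ee_rot: [-3.137, 0.005, 1.582]
wrist_force: [0.0, -0.2, 0.3]
width: 0.047
finger_force: 0.0
```

Call:
move_arm(deltas=[0,0,0,0,0,0,0,0,0,0,0,0,0,0,0,0,0,0,0,0,0])

```text
time: 8.15
tool_pos: [0.5083, 0.3277, 0.1597]
ee_rot: [-3.141, 0.003, 1.58]
wrist_force: [-0.2, 0.8, 0.8]
width: 0.047
finger_force: 0.0
```

```bash
python3 - <<'E'
from h import *
o=robot.get_obs(); s=robot.snapshot('wrist'); save(s,'w3'); s['obs']=o; np.save('w3.npy',s,allow_pickle=True)
P=pts(s,o); X,Y,Z=[P[...,i] for i in range(3)]
m=(Z>.028)&(Z<.04)&(abs(X-.505)<.06)&(abs(Y-.335)<.06)
print('handle',m.sum(),np.median(P[m],0),cv2.minAreaRect(P[m][:,:2].astype(np.float32)))
print('bench',np.median(Z[(Z<.02)&(Z>-.02)&(abs(X-.505)>.1)]),'plate',np.median(Z[(Z<.02)&(Z>-.02)&(abs(X-.505)<.05)&(abs(Y-.36)<.02)]))
E
python3 c.py .10
```

```text
handle 1133 [0.507  0.3379 0.034 ] ((0.5066227912902832, 0.3372077941894531), (0.013389668427407742, 0.0628482848405838), 0.6284462213516235)
bench 0.0007065056020551241 plate 0.004261935430103614
turn [ 0.001  0.002 -0.012] deg 0.7 shift cm [ 0.75 -0.35  6.06]
[0.5085 0.3277 0.1606] [ 0.4801  0.2218  1.3064 -0.0023  1.6135  0.4709]
```

View pics/w3.png

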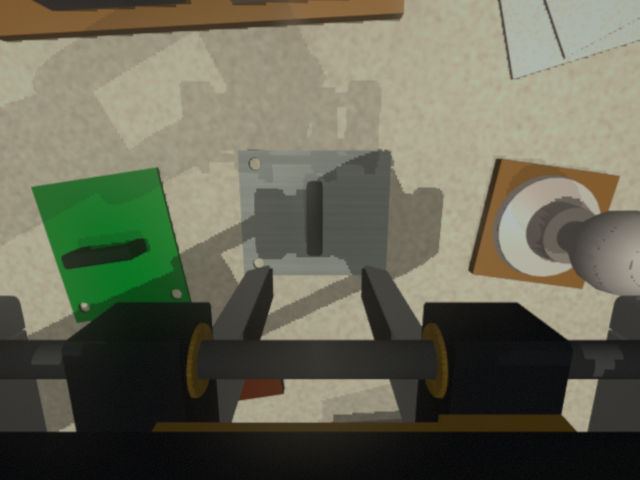

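The wrist view shows the cover with its handle at (315,218) and both holes at about (255,163) and (259,263). I'll measure its yaw from the holes.

```bash
cat > hole.py <<'E'
from h import *
def centroid(s,u,v,r=9):
    g=cv2.cvtColor(s['image'],cv2.COLOR_RGB2GRAY)[v-r:v+r+1,u-r:u+r+1].astype(float)
    y,x=np.mgrid[-r:r+1,-r:r+1]; m=x*x+y*y<=r*r
    w=abs(g-np.median(g[m]))*m; w[w<.35*w.max()]=0
    return u+(w*x).sum()/w.sum(), v+(w*y).sum()/w.sum()
E
python3 - <<'E'
from hole import *
s=np.load('w3.npy',allow_pickle=True).item(); o=s['obs']
H=[plane(s,*centroid(s,u,v),.004,o) for u,v in((255,163),(259,263))]
print(H,np.linalg.norm(H[0]-H[1])); d=H[0]-H[1]; yaw=np.degrees(np.arctan2(-d[0],d[1])); print('yaw',yaw)
c=(H[0]+H[1])/2+.055*R.from_euler('z',yaw,degrees=True).apply([1,0,0]); print('centre',c)
E
python3 c.py .06 .5068 .3373 1.5; python3 c.py .009 .5068 .3373 1.5
```

```text
[array([0.4513, 0.3837, 0.004 ]), array([0.4541, 0.286 , 0.004 ])] 0.09777803221231993
yaw 1.6022019229292865
centre [0.5077 0.3364 0.004 ]
turn [ 0.001  0.002 -0.017] deg 1.0 shift cm [ 0.98 -0.17 10.06]
[0.5085 0.3277 0.1606] [ 0.4801  0.2218  1.3064 -0.0023  1.6135  0.4709]
turn [ 0.001  0.002 -0.017] deg 1.0 shift cm [ 1.   -0.18 15.16]
[0.5085 0.3277 0.1606] [ 0.4801  0.2218  1.3064 -0.0023  1.6135  0.4709]
```

Call:
move_arm(deltas=[0,0.002,-0.017,0.98,-0.17,4,0,0,0.002,-0.017,0.98,-0.17,8,0,0,0.002,-0.017,0.98,-0.17,10,0,0,0.002,-0.017,0.98,-0.17,10,0,0,0.002,-0.017,0.98,-0.17,10,0])

```text
time: 8.7
tool_pos: [0.5072, 0.338, 0.0617]
ee_rot: [3.139, -0.001, 1.597]
wrist_force: [-0.3, -0.1, 1.1]
width: 0.047
finger_force: 0.0
```

```bash
python3 c.py .0095 .5068 .337 1.5
```

```text
turn [ 0.002 -0.001  0.   ] deg 0.1 shift cm [-0.1  -0.05  5.22]
[0.5072 0.338  0.0617] [ 0.495   0.284   1.4305 -0.0002  1.4247  0.4686]
```

Call:
move_arm(deltas=[0,0,0,-0.1,-0.05,3,0,0,0,0,-0.1,-0.05,5.2,0,0,0,0,-0.1,-0.05,5.2,0,0,0,0,-0.1,-0.05,5.2,1,0,0,0,-0.1,-0.05,5.2,1,0,0,0,-0.1,-0.05,5.2,1,0,0,0,-0.1,-0.05,5.2,1,0,0,0,-0.1,-0.05,5.2,1])

```text
time: 9.5
tool_pos: [0.5064, 0.3379, 0.0091]
ee_rot: [3.14, -0.001, 1.598]
wrist_force: [-1.0, 0.0, 3.3]
width: 0.0135
finger_force: 30.0
```

Call:
move_arm(deltas=[0,0,0,0,0,-2,1,0,0,0,0,-0.5,-5,1,0,0,0,0,-2,-9,1,0,0,0,0,-6,-13,1,0,0,0,0,-10,-17,1,0,0,0,0,-12,-20,1,0,0,0,0,-12,-20,1,0,0,0,0,-12,-20,1])

```text
time: 10.3
tool_pos: [0.3861, 0.3345, 0.2084]
ee_rot: [3.139, -0.001, 1.599]
wrist_force: [0.1, -0.4, -3.1]
width: 0.0137
finger_force: 30.0
```

```bash
python3 - <<'E'
from h import *
o=robot.get_obs(); s=robot.snapshot('wrist'); save(s,'w4'); s['obs']=o; np.save('w4.npy',s,allow_pickle=True)
P=pts(s,o); T=toolT(o); L=(P-T[:3,3])@T[:3,:3]
m=(abs(L[...,0])<.075)&(abs(L[...,1])<.08)&(L[...,2]>-.01)&(L[...,2]<.02)
q=L[m]; q=q[abs(q[:,2]-np.median(q[:,2]))<.003]
print('plate in tool',len(q),np.median(q,0),q.min(0),q.max(0),np.linalg.lstsq(np.c_[q[:,:2],np.ones(len(q))],q[:,2],rcond=None)[0])
print(cv2.minAreaRect(q[:,:2].astype(np.float32)),o['tool_pos'],o['joint_positions'],o['wrist_force'],o['width'])
Rb,O=board(); rot=Rb*TB
delta([.40,.05,.33],rot,o)
E
```

```text
plate in tool 30502 [0.0285 0.0024 0.0047] [-0.0366 -0.0691  0.0019] [0.0589 0.0718 0.0077] [ 0.0004 -0.0014  0.0047]
((0.010947242379188538, 0.0011930614709854126), (0.09512636065483093, 0.1406824141740799), 0.33954930305480957) [0.3861 0.3345 0.2084] [ 0.6033 -0.0024  1.4581 -0.0007  1.6837  0.5749] [ 0.1288 -0.3996 -3.1265] 0.013661587639219206
turn [-0.521  0.015 -0.058] deg 30.1 shift cm [-28.47   0.61 -12.18]
```

View pics/w4.png

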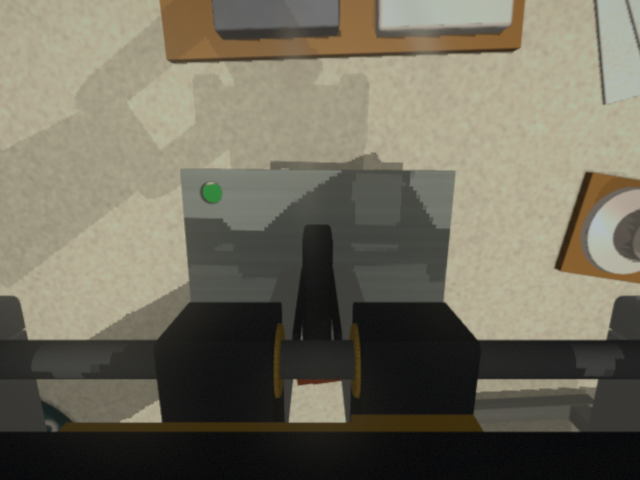

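The picture shows the held cover square in the gripper, with the left hole at (212,192). I'll get the hole position and yaw in the tool frame, and the stud and board yaw from w1, using the same camera.

```bash
python3 - <<'E'
from hole import *
def toolpt(s,u,v,z):
    T=np.array(s['T_tool_cam']); f=240/np.tan(np.radians(s['fov_y'])/2)
    d=T[:3,:3]@np.array([(u-s['cx'])/f,-(v-s['cy'])/f,-1.]); o=T[:3,3]; return o+d*(z-o[2])/d[2]
s=np.load('w4.npy',allow_pickle=True).item(); o=s['obs']
hsv=cv2.cvtColor(s['image'],cv2.COLOR_RGB2HSV); m=np.zeros((480,640),bool); m[178:206,198:226]=(hsv[178:206,198:226,1]>110)
v,u=np.nonzero(m); print('px',u.mean(),v.mean(),m.sum()); print('hole tool(top plane)',toolpt(s,u.mean(),v.mean(),.0047),'(bottom)',toolpt(s,u.mean(),v.mean(),.0087))
T=toolT(o); L=(pts(s,o)-T[:3,3])@T[:3,:3]
P=abs(L[...,2]-.0047)<.003
# edges of plate: per column/row extremes
def edge(mask,A,B,lo,hi,fn):
    pts_=[];
    for b in np.arange(lo,hi,.004):
        k=mask&(abs(B-b)<.002)
        if k.sum()>5: pts_.append((b,fn(A[k])))
    p=np.array(pts_); c=np.polyfit(p[:,0],p[:,1],1); r=p[:,1]-np.polyval(c,p[:,0]); g=abs(r)<2*r.std()+1e-4
    c=np.polyfit(p[g,0],p[g,1],1); return c,len(p),r.std()
P&=(abs(L[...,0])<.08)&(abs(L[...,1])<.09)
print('left edge x(y)',edge(P,L[...,0],L[...,1],-.06,.06,np.max))
print('plain edge y(x)',edge(P,L[...,1],L[...,0],0,.05,np.max))
print('hole edge y(x)',edge(P,L[...,1],L[...,0],0,.05,np.min))
s=np.load('w1.npy',allow_pickle=True).item(); o=s['obs']; Rb,O=board()
L=Rb.inv().apply((pts(s,o)-O).reshape(-1,3)).reshape(480,640,3)
face=(abs(L[...,2])<.004)&(abs(L[...,0])<.14)&(abs(L[...,1])<.16)
print('board top edge x(y)',edge(face,L[...,0],L[...,1],0.0,.09,np.max))
print('board left edge y(x)',edge(face,L[...,1],L[...,0],-.1,.1,np.max))
print('board low edge x(y)',edge(face,L[...,0],L[...,1],0.03,.12,np.min))
lip=(L[...,2]>.014)&(L[...,2]<.022)&(L[...,0]>.045)&(L[...,0]<.09)&(abs(L[...,1])<.075)
print('lip front x(y)',edge(lip,L[...,0],L[...,1],-.03,.06,np.min)); print('lip left y(x)',edge(lip,L[...,1],L[...,0],.062,.075,np.max))
u,v=256,173.5
u,v=centroid(s,256,174,7); print('stud px',u,v)
for z in(0,.008):
    oo,d=ray(s,u,v,o); l0=Rb.inv().apply(oo-O); ld=Rb.inv().apply(d); print('stud z',z,l0+ld*(z-l0[2])/ld[2])
E
```

```text
px 211.80597014925374 192.69402985074626 268
hole tool(top plane) [ 0.0465 -0.0527  0.0047] (bottom) [ 0.0461 -0.0539  0.0087]
left edge x(y) (array([-0.0063,  0.0584]), 30, np.float64(0.00011747576026107092))
plain edge y(x) (array([0.0107, 0.0711]), 13, np.float64(8.938240375908861e-05))
hole edge y(x) (array([ 0.0054, -0.069 ]), 13, np.float64(0.00014267197912033137))
board top edge x(y) (array([-0.1315,  0.1245]), 23, np.float64(0.01004506534697835))
board left edge y(x) (array([-0.0024,  0.1396]), 50, np.float64(0.00023419247356758162))
board low edge x(y) (array([ 0.0036, -0.1141]), 23, np.float64(0.00034527784019645896))
lip front x(y) (array([0.0025, 0.0588]), 23, np.float64(0.00014422157863740553))
lip left y(x) (array([-0.0073,  0.0648]), 4, np.float64(1.5990258819558644e-06))
stud px 253.69121140142516 172.94853523357085
stud z 0 [-0.0567  0.0483  0.    ]
stud z 0.008 [-0.0553  0.0487  0.008 ]
```

```bash
cat > w.py <<'E'
from h import *
import sys
Rb,O=board(4.84); O=O+Rb.apply([.0006,0,-.0003])
Rtc=R.from_euler('z',.007)*TB.inv(); ptc=np.array([-.0016,.0013,.0087])   # cover in tool
def tgt(x,y,z,th):
    Rc=Rb*R.from_euler('y',th,degrees=True); pc=O+Rb.apply([x,y,z])
    rot=Rc*Rtc.inv(); return pc-rot.apply(ptc),rot
def now(o):
    T=toolT(o); M=R.from_matrix(T[:3,:3]); Rc=M*Rtc
    print('cover in board mm',(Rb.inv().apply(M.apply(ptc)+T[:3,3]-O)*1000).round(2),'rpy deg',(Rb.inv()*Rc).as_euler('xyz',degrees=True).round(2),'F',Rb.inv().apply(o['wrist_force']).round(1),'t',round(o['time'],2),'w',round(o['width'],4))
if __name__=='__main__':
    o=robot.get_obs(); now(o)
    for a in sys.argv[1:]: delta(*tgt(*[float(i) for i in a.split(',')]),o)
E
python3 w.py -.10,0,.15,4.5
```

```text
cover in board mm [-145.29  370.54  178.75] rpy deg [-2.2  29.99 -4.23] F [-1.7 -0.  -2.5] t 10.35 w 0.0135
turn [-0.446  0.013 -0.063] deg 25.8 shift cm [-36.72   7.09   0.41]
```

Call:
move_arm(deltas=[-0.05,0,-0.01,-4,1,-2,1,-0.11,0,-0.02,-8,2,-3,1,-0.17,0,-0.025,-12.5,3,-3,1,-0.23,0.01,-0.03,-17,4,-3,1,-0.29,0.01,-0.04,-21.5,5,-3,1,-0.35,0.013,-0.05,-26,5.5,-2,1,-0.4,0.013,-0.06,-30.5,6,-1,1,-0.446,0.013,-0.063,-34,7,0,1])

```text
time: 11.15
tool_pos: [0.4639, -0.0065, 0.2038]
ee_rot: [2.7, 0.001, 1.66]
wrist_force: [0.6, 1.1, -2.7]
width: 0.0134
finger_force: 30.0
```

Call:
move_arm(deltas=[0,0,0,-1.5,0,0,1,0,0,0,-2.7,0,0,1,0,0,0,-2.7,0,0,1,0,0,0,-2.7,0,0,1])

```text
time: 11.55
tool_pos: [0.4671, -0.0308, 0.2053]
ee_rot: [2.7, -0.001, 1.661]
wrist_force: [-0.5, -0.2, -3.2]
width: 0.0135
finger_force: 30.0
```

```bash
python3 w.py -.09,0,.10,4.5 -.03,0,.03,4.5
```

```text
cover in board mm [-98.58   0.38 152.09] rpy deg [ 0.16  4.72 -0.15] F [-2.  -0.2 -2.5] t 11.55 w 0.0135
turn [-0.004 -0.003 -0.003] deg 0.3 shift cm [-0.06  1.28  5.12]
turn [-0.004 -0.003 -0.003] deg 0.3 shift cm [-0.11  7.84 11.6 ]
```

Call:
move_arm(deltas=[-0.004,-0.003,-0.003,0,1.3,3,1,-0.004,-0.003,-0.003,0,2.8,5.5,1,-0.004,-0.003,-0.003,-0.1,4.5,7.5,1,-0.004,-0.003,-0.003,-0.1,6.2,9.5,1,-0.004,-0.003,-0.003,-0.1,7.8,11.6,1,-0.004,-0.003,-0.003,-0.1,7.8,11.6,1,-0.004,-0.003,-0.003,-0.1,7.8,11.6,1])

```text
time: 12.25
tool_pos: [0.5871, -0.0194, 0.1351]
ee_rot: [2.695, 0.004, 1.665]
wrist_force: [0.3, -0.7, -3.6]
width: 0.0136
finger_force: 30.0
```

```bash
python3 w.py -.03,0,.011,4.5 -.001,0,.0115,4.5; python3 - <<'E'
from h import *
from w import *
o=robot.get_obs(); s=robot.snapshot('wrist'); save(s,'w5'); s['obs']=o; np.save('w5.npy',s,allow_pickle=True)
L=Rb.inv().apply((pts(s,o)-O).reshape(-1,3)).reshape(480,640,3)
lip=(L[...,2]>.014)&(L[...,2]<.022)&(L[...,0]>.05)&(L[...,0]<.09)&(abs(L[...,1])<.075)
print(np.percentile(L[lip],[1,99],axis=0))
E
```

```text
cover in board mm [-29.18   1.66  31.04] rpy deg [0.05 4.43 0.23] F [-1.5 -0.7 -3.2] t 12.25 w 0.0136
turn [ 0.001 -0.001  0.004] deg 0.2 shift cm [-0.17  0.07  2.  ]
turn [ 0.001 -0.001  0.004] deg 0.2 shift cm [-0.2   2.96  1.73]
[[ 0.0581 -0.0362  0.0155]
 [ 0.085   0.0639  0.0202]]
```

View pics/w5.png

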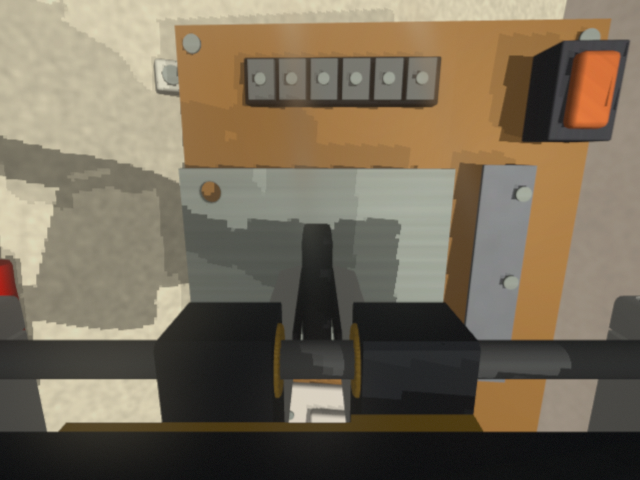

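The picture shows the cover above the board, with its plain edge at column 452, just short of the lip at column 480. The left hole is at (210,191). I'll lower it and slide it under.

Call:
move_arm(deltas=[0,0,0.004,-0.17,0.05,1,1,0,0,0.004,-0.17,0.05,1.8,1,0,0,0.004,-0.17,0.05,1.95,1,0,0,0.004,-0.17,0.05,1.95,1])

```text
time: 12.7
tool_pos: [0.5964, -0.0216, 0.119]
ee_rot: [2.693, 0.003, 1.66]
wrist_force: [-0.8, 0.0, -2.9]
width: 0.0136
finger_force: 30.0
```

```bash
python3 w.py -.010,0,.011,4.5 -.001,0,.0115,4.5
```

```text
cover in board mm [-29.37  -1.39  12.5 ] rpy deg [-0.06  4.27 -0.09] F [-2.1  0.1 -2.1] t 12.7 w 0.0136
turn [ 0.004  0.001 -0.002] deg 0.3 shift cm [0.13 1.95 0.  ]
turn [ 0.004  0.001 -0.002] deg 0.3 shift cm [ 0.12  2.84 -0.11]
```

Call:
move_arm(deltas=[0.002,0,-0.001,0.1,0.8,0.05,1,0.002,0,-0.001,0.1,1.6,0.05,1,0.004,0,-0.001,0.1,2.3,0,1,0.004,0,-0.001,0.1,2.85,-0.05,1,0.004,0,-0.001,0.1,2.85,-0.05,1,0.004,0,-0.001,0.1,2.85,-0.05,1])

```text
time: 13.3
tool_pos: [0.6223, -0.0182, 0.1326]
ee_rot: [2.696, 0.004, 1.661]
wrist_force: [0.2, 0.1, -2.7]
width: 0.0137
finger_force: 30.0
```

```bash
python3 w.py 0,0,.011,4.5 0,0,.0015,0
```

```text
cover in board mm [-0.06 -0.2  11.29] rpy deg [-0.07  4.45 -0.01] F [-1.2  0.1 -2.5] t 13.3 w 0.0137
turn [ 0.001  0.001 -0.   ] deg 0.1 shift cm [0.02 0.01 0.03]
turn [-0.078  0.001 -0.   ] deg 4.4 shift cm [0.02 0.01 0.99]
```

Call:
move_arm(deltas=[-0.02,0,0,0,0,0.25,1,-0.04,0,0,0,0,0.5,1,-0.06,0,0,0,0,0.75,1,-0.078,0,0,0,0,0.95,1,-0.078,0,0,0,0,0.95,1,-0.078,0,0,0,0,0.95,1])

```text
time: 13.9
tool_pos: [0.626, -0.018, 0.1238]
ee_rot: [2.618, 0.004, 1.661]
wrist_force: [-0.1, 0.7, -3.4]
width: 0.0137
finger_force: 30.0
```

```bash
python3 w.py 0,0,0,0
```

```text
cover in board mm [-0.54 -0.24  1.94] rpy deg [-0.04 -0.02 -0.02] F [-1.7  0.7 -2.9] t 13.9 w 0.0137
turn [ 0.     0.001 -0.   ] deg 0.0 shift cm [0.02 0.05 0.19]
```

No contact force at 2 mm, so the holes are over the studs. I'll lower the last bit and release.

Call:
move_arm(deltas=[0,0,0,0.02,0.04,0.1,1,0,0,0,0.02,0.04,0.2,1,0,0,0,0.02,0.04,0.22,1,0,0,0,0.02,0.04,0.22,1])

```text
time: 14.3
tool_pos: [0.6276, -0.0175, 0.1229]
ee_rot: [2.617, 0.004, 1.661]
wrist_force: [-5.2, 0.3, 1.6]
width: 0.0135
finger_force: 30.0
```

```bash
python3 w.py 0,0,0,0
```

```text
cover in board mm [0.46 0.13 0.27] rpy deg [-0.03 -0.04  0.01] F [-3.6  0.8  4. ] t 14.3 w 0.0135
turn [0.001 0.001 0.   ] deg 0.0 shift cm [-0.01 -0.05  0.03]
```

Contact with the board at z ≈ 0. I'll open partway and back off straight out.

Call:
move_arm(deltas=[0,0,0,0,0,0,0.1,0,0,0,0,0,0,0.1,0,0,0,0,0,0,0.1,0,0,0,0,0,-2,0.1,0,0,0,0,0,-6,0.1,0,0,0,0,0,-10,0.1,0,0,0,0,0,-14,0.1,0,0,0,0,0,-14,0.1])

```text
time: 15.1
tool_pos: [0.5598, -0.0242, 0.2526]
ee_rot: [2.603, 0.009, 1.66]
wrist_force: [0.3, -1.1, 0.3]
width: 0.0426
finger_force: 0.0
```

```bash
python3 - <<'E'
from w import *
o=robot.get_obs(); s=robot.snapshot('wrist'); save(s,'w6')
L=Rb.inv().apply((pts(s,o)-O).reshape(-1,3)).reshape(480,640,3); sat=cv2.cvtColor(s['image'],cv2.COLOR_RGB2HSV)[...,1]
m=(abs(L[...,0])<.08)&(abs(L[...,1])<.065)&(abs(L[...,2])<.012)&(sat<70)
q=L[m]; print(np.percentile(q,[.5,50,99.5],axis=0)); q=q[abs(q[:,2]-np.median(q[:,2]))<.003]; print('plane',np.linalg.lstsq(np.c_[q[:,:2],np.ones(len(q))],q[:,2],rcond=None)[0])
print(o['tool_pos'],o['wrist_force'],o['time'])
E
```

```text
[[-0.0708 -0.059   0.0016]
 [-0.0082  0.0076  0.0036]
 [ 0.0595  0.0597  0.0059]]
plane [ 0.0009 -0.0003  0.0036]
[ 0.5598 -0.0242  0.2526] [ 0.3455 -1.0921  0.2752] 15.1
```

View pics/w6.png

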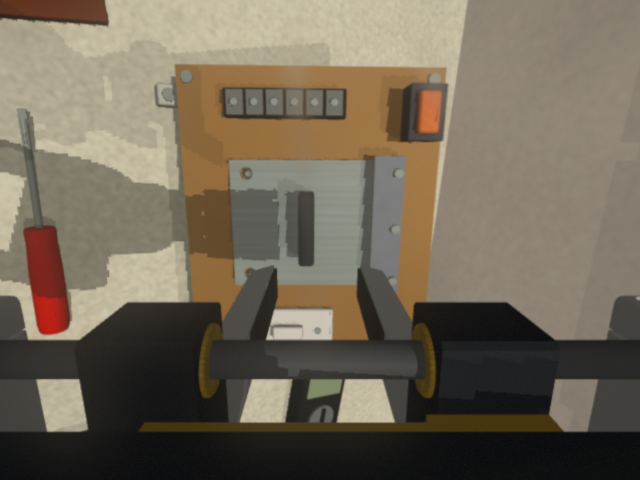

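The cover lies flush: its top face is at 3.6 mm with no slope, and both studs show in their holes at (247,174) and (250,272). Its plain edge is under the lip. I'll let the arm settle, then hand in.

Call:
move_arm(deltas=[0,0,0,0,0,0,0.1,0,0,0,0,0,0,0.1,0,0,0,0,0,0,0.1,0,0,0,0,0,0,0.1])

```text
time: 15.55
tool_pos: [0.5577, -0.0233, 0.2417]
ee_rot: [2.62, 0.003, 1.661]
wrist_force: [0.4, -0.3, 0.8]
width: 0.0422
finger_force: 0.0
```

```bash
python3 -c "
from bench import robot
print(robot.close_job())"
```

```text
the job is handed in; nothing more can be done
None
```

The strip is in the grey tray, the cover lies flush over both studs with its plain edge under the lip, and I handed the job in at about 15.6 s; the hand-in call returned no verdict.

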